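# Lean the glass mixing slab on the drying rack

### The job

Lift the green glass mixing slab out of the slotted wooden block and lean it on the blue drying rack: its whole lower edge in the groove between the two ribs of the base and its back resting on the steel rail, so that it stays there by itself, leaning about 20 degrees. Keep hold of it until its edge stands in the groove, do not let it topple, and leave the white palette in its slot.

Things in the scene. Friction and masses are not known exactly. Their poses are not given: they have to be found in the camera images.
- green_slab: green glass mixing slab, a flat plate 10 mm thick (its x) by 80 wide (its y) by 120 high (its z), paler frosted band near the top; about 0.24 kg, loose. Starts upright in one of the block's two slots. Origin: centre of its lower edge (the 10 x 80 mm underside); z points up along the plate. Front and back are alike. Grip it across its 10 mm thickness near the top edge.
- green_slab_top (a point): middle of the slab's upper edge, 120 mm from its origin
- white_palette: white porcelain palette with six grey round wells, same 10 x 80 x 120 mm size and same axes; stands upright in the other slot and must stay there
- slot_block: wooden block 120 (x) by 104 (y) by 34 mm high, fixed. Two slots along its y, centred at x = -32 and +32 mm, each 14 mm wide and 86 long, open at the top, floor 8 mm above the bench: the slabs stand up 94 mm out of the block. Which slab is in which slot varies. Origin: centre of the underside.
- drying_rack: blue drying rack, fixed; base 110 (x) by 150 (y) by 8 mm thick, on it two ribs along y, 5 mm thick, 140 long, 6 high, with a 22 mm wide groove between them, and behind it a steel rail on two posts. Origin: centre of the underside; x points from the groove to the rail (roughly to the robot's right). A slab in the groove with its back on the rail leans 14 to 25 degrees from upright towards +x.
- groove (a point): middle of the groove's black floor, at (-17, 0, 8) mm in the rack's frame, 8 mm above the bench; the groove runs along the rack's y and spans x = -28 to -6 mm
- rail (a point): middle of the rail's axis, at (14, 0, 70) mm in the rack's frame; the rail is 8 mm thick and runs along the rack's y to slanting posts at y = -62 and +62 mm; nothing stands higher on the rack
There are look-alikes about, which are no part of the job. Of the things that look like the drying_rack, the larger one is meant.

How it is judged:
By the outcome, as a careful person would: the job done as asked, in the order asked, and still so for the second after the job is handed in, with the robot touching nothing.
It also fails if it takes over 35 s, if anything falls off the work surface, if the arm or the gripper's body presses on something with over 40 N, if the wrist force passes 120 N, or if a joint passes its speed limit or range.

### The arm

A 6-joint arm with a two-finger parallel gripper is mounted at the origin on a cart in front of the work surface, level with it; the furniture and walls round the work are solid. World frame = base frame: x ahead of the robot, y to its left, z up, the work surface at z = 0. Lengths are in mm, angles in degrees, forces in N, time in s.
With the tool pointing down it reaches from about 300 to 850 mm from the base axis. Payload 4.2 kg.
Tool frame: the origin (TCP) lies at the very end of the fingers, on their centre line; the grasp point (between the pads) lies 19 mm behind it; z points along the fingers, y is the direction in which the jaws open and shut (so a half turn about z gives the same grasp; the last joint's range is limited). The gripper opens to 91 mm and grips with 3 to 60 N. Pads are 32 mm wide; open, the fingers measure 118 mm over their backs; the gripper's body (76 mm by 178 mm) begins 60 mm behind the grasp point.
Start: joints at [-71.505, 18.312, 89.639, -0, 72.044, -1.146], TCP at [193.276, -541.56, 213.976] pointing down, gripper open.
Joint ranges: [-177.97, 177.97], [-48.28, 115.42], [12.27, 149.76], [-77.06, 257.06], [2.81, 150.46], [-146.56, 146.56]. Speed limits (degrees/s): [147.25, 147.25, 180, 180, 180, 180].

### API

Orientations are given as [roll, pitch, yaw] about the fixed x, y, z axes, in that order (R = Rz(yaw) Ry(pitch) Rx(roll)).
In Python, from workcell import env gives the robot as it stands. The module is installed in compiled form; this text tells all that it offers.
- The arm moves only by the tool arm_command, never from a script. Its argument "targets" is a list of rows, each a list of 5 numbers: the closure, from 0 (fully open) to 1 (shut), then the shift along the tool's x, y, z each as a share of 50 cm, from -1 to 1, then the turn about the tool's z as a share of pi/4 rad, from -1 to 1. A call has 1 to 8 rows; each row is the pose to reach, as a shift and turn from the pose measured when the call began, along the tool's axes at that moment; what a row does not reach only later rows make up. A row lasts 1/12 s, in which the tool goes at most 41.7 mm and 7.16 degrees, less where a joint would pass 70% of its speed; a pose out of reach is approached as far as the arm can. A call with a number of a shift or a turn outside -1 to 1 is refused whole. A call with a gripper value outside its range is refused whole. The fingers move at their own pace and stop on an object; "squeeze" is the grip in N (left out, the last holds). Time passes only in rows, so rows that repeat a pose let the fingers close. It gives the time, the measured TCP pose, the force and the opening at its end, in the units of the state.
- env.state(): the state, without advancing time (a new reading comes with each control period).
- env.grab_frame(name): name is "side" or "top"; returns the picture (384x512x3 uint8, red, green, blue); there is no depth.
- env.camera_params(name): a dict with "camera_matrix" (3x3 intrinsics, pixels), "R" (3x3) and "t" (3): a world point X has camera coordinates R X + t. Camera axes: x right, y down, z forward; pixel columns grow to the right and rows downward; lengths in mm; the calibration is good to about 2 mm. A picture is of the moment at which its call begins. camera_params takes no time and is no camera call.
- env.job_done(): hands the job in, once; it reports no verdict.
The state is a dict: "time_s": time; "qpos": joint angles; "qvel": joint speeds; "effort": joint torques, N m; "ee_pos": TCP position; "ee_rot": TCP orientation; "force": force on the tool from outside, world axes, zero at the start; "torque": the same for the moment, N m; "gripper_width": finger opening in mm.
Only numpy, scipy, OpenCV 4.12 (cv2) and the standard library are available. Lean on these libraries where they do the work, as an engineer would, in place of code of your own. Each camera call takes 0.05 s, during which the arm holds its last target.

## Working session

There is one attempt and no reset: what is moved stays moved. The work goes in short steps, Python scripts to look and compute and a tool call to move; the robot and the scene stay as the last step left them, time stands still between calls to the robot, and variables do not carry over. Pictures are saved under pics/ and viewed, and the job is handed in when it is done.

Besides the shell and the picture viewer there is one more tool, called after ">>>" as name(argument=value, ...) on one line, values as JSON. arm_command: Moves the arm, as the interface text tells. Shift numbers are shares of 50 cm and turn numbers shares of pi/4 rad, none past 1 either way. Its arguments: {"type":"object","properties":{"targets":{"type":"array"},"squeeze":{"type":"number"}},"required":["targets"]}

```bash
mkdir -p pics; python3 - <<'E'
from workcell import env
import cv2,numpy as np
for n in("side","top"):
    f=env.grab_frame(n); cv2.imwrite(f"pics/{n}0.png",f[:,:,::-1])
    p=env.camera_params(n); print(n,np.round(p["camera_matrix"],1).tolist(),np.round(p["R"],4).tolist(),np.round(p["t"],1).tolist(), np.round(-np.array(p["R"]).T@p["t"]))
print(env.state())
E
```

```text
side [[363.2, 0.0, 258.3], [0.0, 363.2, 191.3], [0.0, 0.0, 1.0]] [[0.9908, -0.135, 0.0098], [-0.0741, -0.6019, -0.7951], [0.1132, 0.7871, -0.6064]] [-490.6, 137.8, 826.3] [ 403. -634.  615.]
top [[482.2, 0.0, 260.6], [0.0, 482.2, 187.5], [0.0, 0.0, 1.0]] [[0.0042, -0.9997, 0.0222], [-0.9895, -0.0073, -0.144], [0.1441, -0.0214, -0.9893]] [15.6, 487.7, 1003.6] [ 338.   41. 1063.]
{'time_s': 0.1, 'qpos': array([-7.15069446e+01,  1.83475506e+01,  8.96979525e+01, -6.53387158e-04,
        7.20432333e+01, -1.14808255e+00]), 'qvel': array([ 0.03187936, -0.05700713, -0.15209489,  0.04778348,  0.07283369,
        0.07102467]), 'effort': array([ 8.93388642e-04, -4.13331163e+01, -2.32510811e+01,  7.29490444e-02,
        4.21841559e-02, -5.47103389e-05]), 'ee_pos': array([ 193.11201337, -541.139106  ,  213.21854948]), 'ee_rot': array([-1.79911269e+02, -1.15684026e-03,  1.96413390e+01]), 'force': array([-0.41054994, -0.10744469, -0.3539596 ]), 'torque': array([ 0.02621848,  0.014931  , -0.00637192]), 'gripper_width': 91.24123505171853}
```

View pics/side0.png

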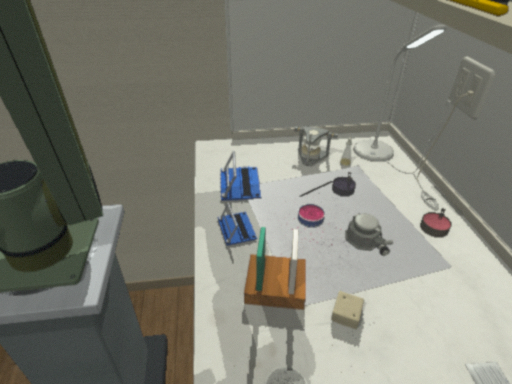

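View pics/top0.png

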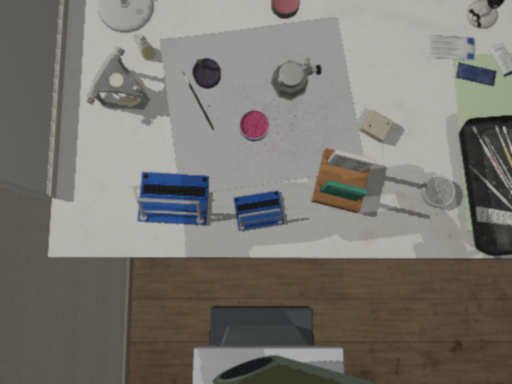

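Top view (robot at the bottom, +x up):
- The block is at about (343,181). The green slab is near its lower edge (344,190) and the white palette at (352,162).
- The large blue rack is at (173,198), and the small look-alike is at (259,210). Each has a black groove on the far side and its rail towards the robot.

Close crops next.

```bash
python3 - <<'E'
import cv2,numpy as np
t=cv2.imread("pics/top0.png"); s=cv2.imread("pics/side0.png")
def c(i,x,y,w,h,n,k): cv2.imwrite(n,cv2.resize(i[y:y+h,x:x+w],None,fx=k,fy=k,interpolation=cv2.INTER_CUBIC))
a=cv2.resize(t[140:220,300:400],None,fx=4,fy=4,interpolation=2)
b=cv2.resize(t[160:240,125:225],None,fx=4,fy=4,interpolation=2)
cc=cv2.resize(s[215:315,230:330],(400,300),interpolation=2) if 0 else cv2.resize(s[225:305,225:325],None,fx=4,fy=4,interpolation=2)
d=cv2.resize(s[140:220,190:290],None,fx=4,fy=4,interpolation=2)
cv2.imwrite("pics/crop0.png",np.vstack([np.hstack([a,b]),np.hstack([cc,d])])[:600] if 0 else cv2.resize(np.vstack([np.hstack([a,b]),np.hstack([cc,d])]),(750,600)))
E
```

```text
(no output)
```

View pics/crop0.png

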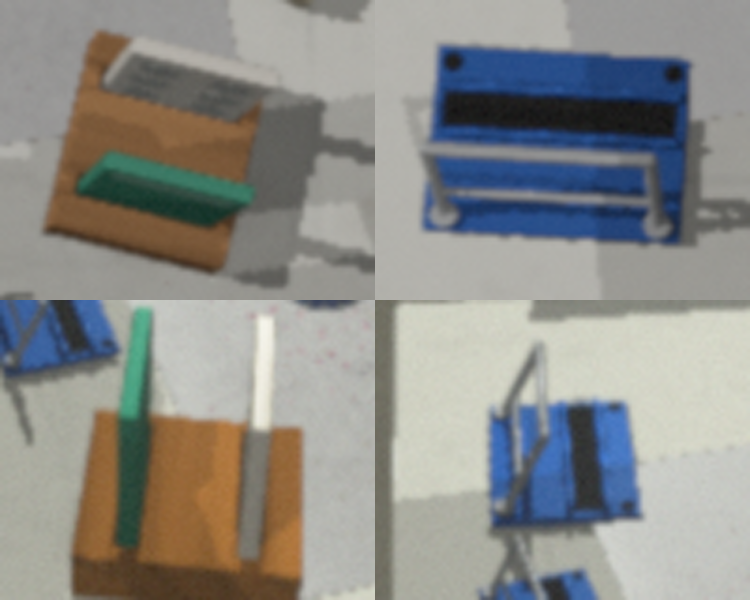

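```bash
cat > h.py <<'E'
import cv2,numpy as np
from workcell import env
def ray(n,uv,z):
    p=env.camera_params(n);K=np.array(p["camera_matrix"]);R=np.array(p["R"]);t=np.array(p["t"])
    uv=np.atleast_2d(uv).astype(float);d=np.c_[uv,np.ones(len(uv))]@np.linalg.inv(K).T@R;c=-R.T@t
    return c+d*((z-c[2])/d[:,2])[:,None]
def proj(n,X):
    p=env.camera_params(n);K=np.array(p["camera_matrix"]);Y=(np.atleast_2d(X)@np.array(p["R"]).T+p["t"])@K.T
    return Y[:,:2]/Y[:,2:]
def big(m):
    c,_=cv2.findContours(m.astype(np.uint8),cv2.RETR_EXTERNAL,cv2.CHAIN_APPROX_NONE);return max(c,key=cv2.contourArea)
def rect(n,m,z,pad=True):
    v,u=np.nonzero(m); q=np.concatenate([np.c_[u+a,v+b] for a in(-.5,.5) for b in(-.5,.5)]) if pad else np.c_[u,v]
    P=ray(n,q,z)[:,:2].astype(np.float32); (c,wh,a)=cv2.minAreaRect(P); 
    b=cv2.boxPoints((c,wh,a)); e=b[1]-b[0]; f=b[2]-b[1]; L=e if np.hypot(*e)>np.hypot(*f) else f
    return np.round(c,1),np.round(sorted(wh),1),round(float(np.degrees(np.arctan2(L[1],L[0]))%180),1)
def lab(m):
    n,l,s,_=cv2.connectedComponentsWithStats(m.astype(np.uint8));i=1+np.argmax(s[1:,4]);return l==i
E
python3 - <<'E'
from h import *
out=[]
for n,rb in(("top",(slice(160,235),slice(125,220))),("side",(slice(155,205),slice(212,268)))):
    I=cv2.imread(f"pics/{n}0.png"); h=cv2.cvtColor(I,cv2.COLOR_BGR2HSV); H,S,V=[h[...,i].astype(int) for i in range(3)]
    roi=np.zeros(H.shape,bool); roi[rb]=1
    blue=(H>95)&(H<125)&(S>120)&(V>50)&roi
    black=(V<50)&roi
    print(n,"groove",rect(n,lab(black),8),lab(black).sum()); print(" blue",rect(n,lab(blue|black),8))
    g=(H>65)&(H<95)&(S>90)
    g=lab(g); vv=V[g]; print(" green V pct",np.percentile(vv,[5,25,50,75,95]),g.sum())
    for th in (75,90,100,110):
        b=lab(g&(V>th)); v,u=np.nonzero(b); print("  th",th,b.sum(),rect(n,b,128),(u.min(),u.max(),v.min(),v.max()))
    print(" wholegreen box",cv2.minAreaRect(big(g)))
    br=(H>5)&(H<20)&(S>100)&(V>60); print(" block",rect(n,lab(br),34))
E
```

```text
top groove (array([484.7, 208.5]), array([ 20.3, 134.9]), 87.5) 488
 blue (array([467. , 209.1]), array([108.5, 148.9]), 86.8)
 green V pct [ 52.   58.   79.5 116.  122. ] 446
  th 75 227 (array([ 475.9, -143.9]), array([21.9, 92.9]), 85.1) (np.int64(321), np.int64(367), np.int64(181), np.int64(194))
  th 90 186 (array([ 476.8, -144. ]), array([19.9, 92.9]), 84.9) (np.int64(321), np.int64(367), np.int64(181), np.int64(193))
  th 100 164 (array([ 476.9, -146.2]), array([16.4, 89.1]), 82.0) (np.int64(323), np.int64(367), np.int64(181), np.int64(193))
  th 110 144 (array([ 477. , -149.9]), array([ 9.7, 79.9]), 76.2) (np.int64(328), np.int64(366), np.int64(181), np.int64(193))
 wholegreen box ((343.80224609375, 190.31570434570312), (45.411903381347656, 12.074501037597656), 13.626993179321289)
 block (array([ 505.2, -156.6]), array([106.3, 122.4]), 165.7)
side groove (array([481.3, 174.3]), array([2.8, 4.7]), 83.9) 1
 blue (array([477.4, 200.9]), array([ 94.5, 154.4]), 83.1)
 green V pct [ 67.   71.   90.5 161.  171. ] 284
  th 75 166 (array([ 476.5, -162.7]), array([11.9, 92.8]), 76.4) (np.int64(257), np.int64(264), np.int64(228), np.int64(263))
  th 90 142 (array([ 478., -156.]), array([11.7, 79.1]), 76.4) (np.int64(257), np.int64(264), np.int64(228), np.int64(257))
  th 100 138 (array([ 478., -155.]), array([11.3, 77.1]), 76.4) (np.int64(257), np.int64(264), np.int64(228), np.int64(256))
  th 110 130 (array([ 477.8, -154.9]), array([10.5, 76.9]), 76.0) (np.int64(257), np.int64(264), np.int64(228), np.int64(256))
 wholegreen box ((259.73895263671875, 258.4599609375), (6.0442657470703125, 61.283599853515625), 3.012787342071533)
 block (array([ 281.3, -258.8]), array([122.2, 193.5]), 90.4)
```

```bash
python3 - <<'E'
from h import *
n="side";I=cv2.imread(f"pics/{n}0.png"); h=cv2.cvtColor(I,cv2.COLOR_BGR2HSV); H,S,V=[h[...,i].astype(int) for i in range(3)]
roi=np.zeros(H.shape,bool); roi[160:205,236:262]=1
for th in(60,70,80,90):
    b=lab((V<th)&roi); v,u=np.nonzero(b); print(th,b.sum(),rect(n,b,8),u.min(),u.max(),v.min(),v.max())
roi[:]=0; roi[160:205,212:266]=1
m=lab((H>95)&(H<130)&(S>80)&roi);print(rect(n,m,8))
n="top";I=cv2.imread(f"pics/{n}0.png"); h=cv2.cvtColor(I,cv2.COLOR_BGR2HSV); H,S,V=[h[...,i].astype(int) for i in range(3)]
roi=np.zeros(H.shape,bool); roi[180:198,135:215]=1
for th in(40,60,70): print(th,rect(n,lab((V<th)&roi),8))
# expected features
x=np.array([np.cos(np.radians(177)),np.sin(np.radians(177))]);y=np.array([-x[1],x[0]]);c=np.array([467,209.1])
for k in(-62,62): 
    P=np.r_[c+14*x+k*y,70]; print("rail end",P.round(),proj("top",P).round(),proj("side",P).round())
P=[np.r_[c-17*x+k*y,8] for k in(-68,0,68)];print(proj("top",P).round(1).tolist(),proj("side",P).round(1).tolist())
E
```

```text
60 114 (array([485.7, 207.8]), array([ 16.7, 127.9]), 87.3) 242 249 169 194
70 142 (array([486.4, 207.9]), array([ 19.4, 128.6]), 87.6) 242 249 169 194
80 161 (array([486.2, 205.7]), array([ 20.3, 133.4]), 87.6) 242 250 169 195
90 172 (array([486.8, 205.7]), array([ 22.5, 132.9]), 86.0) 242 250 169 195
(array([472.5, 204.2]), array([105.6, 160. ]), 82.9)
40 (array([485. , 208.6]), array([ 19.7, 134.4]), 87.2)
60 (array([484.7, 209. ]), array([ 21.3, 136.4]), 87.6)
70 (array([484.4, 208.6]), array([ 22.9, 138.4]), 87.2)
rail end [456. 272.  70.] [[138. 199.]] [[233. 151.]]
rail end [450. 148.  70.] [[198. 203.]] [[234. 176.]]
[[143.2, 188.4], [174.1, 190.3], [205.0, 192.1]] [[243.5, 167.7], [244.7, 180.9], [246.0, 195.5]]
```

Choice: green slab in the block's near slot, top centre (477,-151), long axis 76°. Both views agree to about 1 mm in x and about 5 mm along the slab. Rejected: the white palette at (352,162) and the small rack at (259,210). The large rack measures 108x149 mm, so it is the right one. Its groove is at (485,208), yaw 87°, with the rail towards the robot.

>>> arm_command(targets=[[0.55,0.797,-0.544,0,-1],[0.55,0.797,-0.544,0,-1],[0.55,0.797,-0.544,0,-1],[0.55,0.797,-0.544,0,-1],[0.55,0.797,-0.544,0,-1],[0.55,0.797,-0.544,0,-1],[0.55,0.797,-0.544,0,-1],[0.55,0.797,-0.544,0,-1]], squeeze=15)

```text
time_s: 0.77
ee_pos: [389.7, -269.9, 213.6]
ee_rot: [-179.9, -0.1, 64.7]
force: [0.9, 0.6, 0.6]
gripper_width: 41.8
```

```bash
cat >> h.py <<'E'
def go(x,y,z,yaw):
    s=env.state();p=s["ee_pos"];r=np.radians(s["ee_rot"][2]);d=np.array([x,y])-p[:2]
    ex=np.array([np.cos(r),np.sin(r)]);ey=np.array([np.sin(r),-np.cos(r)])
    print("t",round(s["time_s"],2),"pos",p.round(1),"rot",s["ee_rot"].round(1),"w",round(s["gripper_width"],1),"F",s["force"].round(1))
    print("row",np.round([d@ex/500,d@ey/500,(p[2]-z)/500,-(yaw-s["ee_rot"][2])/45],4))
E
python3 -c "
from h import *
go(477.5,-151,215,76.2)"
```

```text
t 0.77 pos [ 389.7 -269.9  213.6] rot [-1.799e+02 -1.000e-01  6.470e+01] w 41.8 F [0.9 0.6 0.6]
row [ 0.2901  0.0571 -0.0029 -0.2555]
```

>>> arm_command(targets=[[0.55,0.29,0.057,-0.003,-0.256],[0.55,0.29,0.057,-0.003,-0.256],[0.55,0.29,0.057,-0.003,-0.256],[0.55,0.29,0.057,-0.003,-0.256],[0.55,0.29,0.057,-0.003,-0.256],[0.55,0.29,0.057,-0.003,-0.256],[0.55,0.29,0.057,-0.003,-0.256]])

```text
time_s: 1.35
ee_pos: [476.9, -151.3, 214.8]
ee_rot: [-179.9, -0.1, 76.2]
force: [0.2, -0.1, -0.7]
gripper_width: 41.0
```

```bash
python3 -c "
from h import *
go(477.5,-151,100,76.2)
a=[env.grab_frame(n)[:,:,::-1] for n in('top','side')]
cv2.imwrite('pics/a1.png',np.hstack([cv2.resize(a[0][130:230,290:410],None,fx=3.3,fy=4),cv2.resize(a[1][180:310,200:330],(396,400))]))
"
```

```text
t 1.35 pos [ 476.9 -151.3  214.8] rot [-1.799e+02 -1.000e-01  7.620e+01] w 41.0 F [ 0.2 -0.1 -0.7]
row [0.0009 0.0011 0.2296 0.0008]
```

View pics/a1.png

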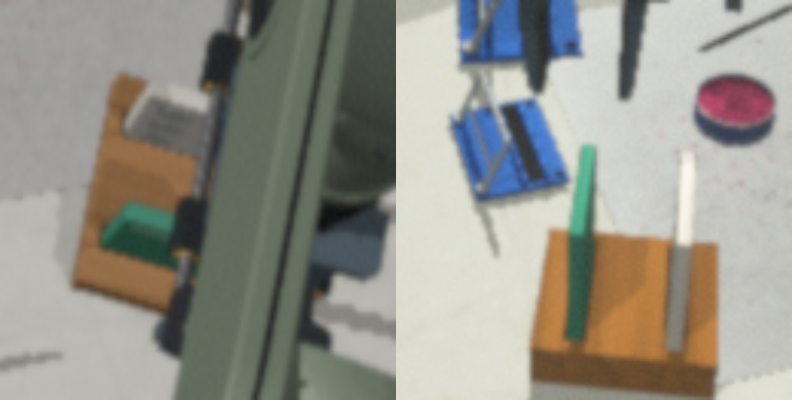

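The open fingers straddle the slab's line: in the side crop the tips are at (537,90) and (625,95), the slab top at (588,150) lies between them, and the palette is outside. Descending now.

>>> arm_command(targets=[[0.55,0,0.001,0.08,0],[0.55,0,0.001,0.14,0],[0.55,0,0.001,0.18,0],[0.55,0,0.001,0.21,0],[0.55,0,0.001,0.23,0],[0.55,0,0.001,0.23,0],[0.55,0,0.001,0.23,0]])

```text
time_s: 2.03
ee_pos: [476.8, -152.6, 100.2]
ee_rot: [-179.9, -0.1, 76.1]
force: [-0.1, 0.1, 0.4]
gripper_width: 41.3
```

>>> arm_command(targets=[[0.7,0,0,0,0],[0.75,0,0,0,0],[0.8,0,0,0,0],[0.85,0,0,0,0],[0.9,0,0,0,0],[0.95,0,0,0,0],[1,0,0,0,0],[1,0,0,0,0]], squeeze=15)

```text
time_s: 2.7
ee_pos: [477.2, -152.7, 100.7]
ee_rot: [-179.9, -0.1, 76.1]
force: [-0.9, -0.3, 3.7]
gripper_width: 9.7
```

```bash
python3 -c "
from h import *
go(477.5,-151,250,76.2)
cv2.imwrite('pics/a2.png',cv2.resize(env.grab_frame('side')[180:310,200:330,::-1],(520,520)))
"
```

```text
t 2.7 pos [ 477.2 -152.7  100.7] rot [-1.799e+02 -1.000e-01  7.610e+01] w 9.7 F [-0.9 -0.3  3.7]
row [ 3.400e-03 -2.000e-04 -2.987e-01 -3.000e-03]
```

View pics/a2.png

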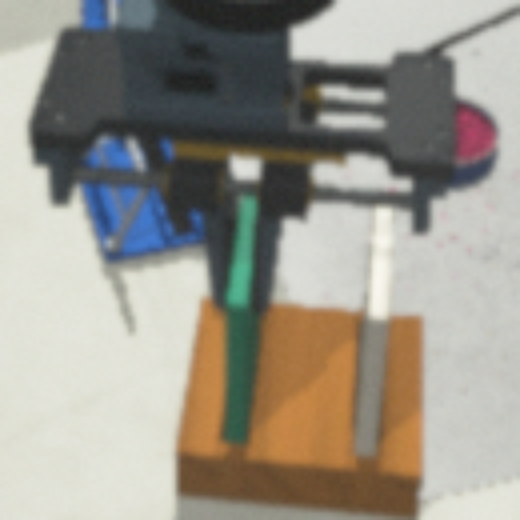

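Gripped: the opening is 9.7 mm and the pads sit mid-width near the slab top (245,215). Lifting straight up.

>>> arm_command(targets=[[1,0,0,0,0],[1,0,0,-0.02,0],[1,0,0,-0.06,0],[1,0,0,-0.11,0],[1,0,0,-0.17,0],[1,0,0,-0.23,0],[1,0,0,-0.29,0],[1,0,0,-0.3,0]], squeeze=25)

```text
time_s: 3.42
ee_pos: [479.5, -153.6, 256.0]
ee_rot: [179.5, -0.0, 76.1]
force: [0.8, -0.1, -3.2]
gripper_width: 9.9
```

```bash
python3 -c "
from h import *
go(485.3,208,250,87.3)
a=[env.grab_frame(n)[:,:,::-1] for n in('top','side')]
cv2.imwrite('pics/a3.png',np.hstack([cv2.resize(a[0][110:240,270:400],(396,400)),cv2.resize(a[1][130:310,180:340],(396,400))]))
"
```

```text
t 3.42 pos [ 479.5 -153.6  256. ] rot [179.5  -0.   76.1] w 9.9 F [ 0.8 -0.1 -3.2]
row [ 0.7047 -0.1628  0.0119 -0.2496]
```

View pics/a3.png

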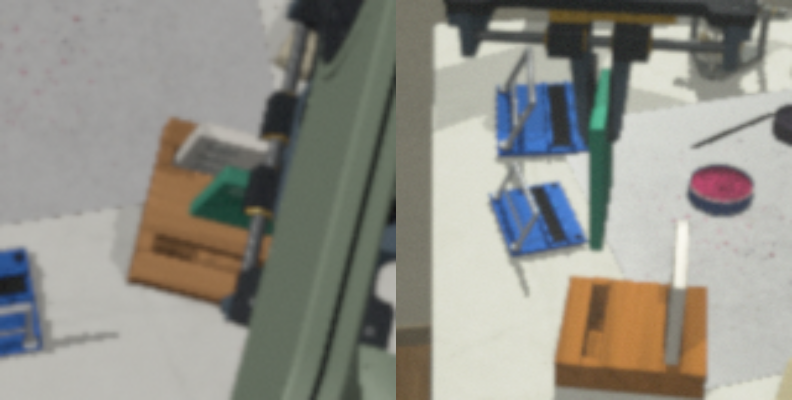

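The slab is clear of the block and the palette is still in its slot. Moving over the rack.

>>> arm_command(targets=[[1,0.04,-0.01,0.005,-0.02],[1,0.12,-0.03,0.012,-0.05],[1,0.19,-0.045,0.012,-0.07],[1,0.26,-0.06,0.012,-0.1],[1,0.33,-0.077,0.012,-0.12],[1,0.4,-0.093,0.012,-0.15],[1,0.47,-0.11,0.012,-0.17],[1,0.53,-0.123,0.012,-0.19]])

```text
time_s: 4.18
ee_pos: [479.7, 121.0, 243.1]
ee_rot: [-179.8, 0.0, 84.7]
force: [0.1, -0.6, -2.9]
gripper_width: 10.3
```

```bash
python3 -c "
from h import *
go(485.3,208,240,87.3)
"
```

```text
t 4.18 pos [479.7 121.  243.1] rot [-179.8    0.    84.7] w 10.3 F [ 0.1 -0.6 -2.9]
row [ 0.1743 -0.005   0.0062 -0.0577]
```

>>> arm_command(targets=[[1,0.06,-0.002,0.01,-0.02],[1,0.11,-0.003,0.04,-0.04],[1,0.15,-0.005,0.08,-0.058],[1,0.17,-0.005,0.12,-0.058],[1,0.174,-0.005,0.16,-0.058],[1,0.174,-0.005,0.186,-0.058],[1,0.174,-0.005,0.186,-0.058],[1,0.174,-0.005,0.186,-0.058]])

```text
time_s: 4.85
ee_pos: [483.3, 207.2, 147.8]
ee_rot: [-179.5, 0.2, 87.3]
force: [0.3, 0.2, -2.3]
gripper_width: 9.8
```

```bash
python3 -c "
from h import *
go(485.3,208,110,87.3)
a=[env.grab_frame(n)[:,:,::-1] for n in('top','side')]
cv2.imwrite('pics/a4t.png',a[0]);cv2.imwrite('pics/a4s.png',a[1])
cv2.imwrite('pics/a4.png',np.hstack([cv2.resize(a[0][140:240,120:220],(396,400)),cv2.resize(a[1][110:210,190:290],(396,400))]))
"
```

```text
t 4.85 pos [483.3 207.2 147.8] rot [-179.5    0.2   87.3] w 9.8 F [ 0.3  0.2 -2.3]
row [0.0018 0.0039 0.0755 0.0006]
```

View pics/a4.png

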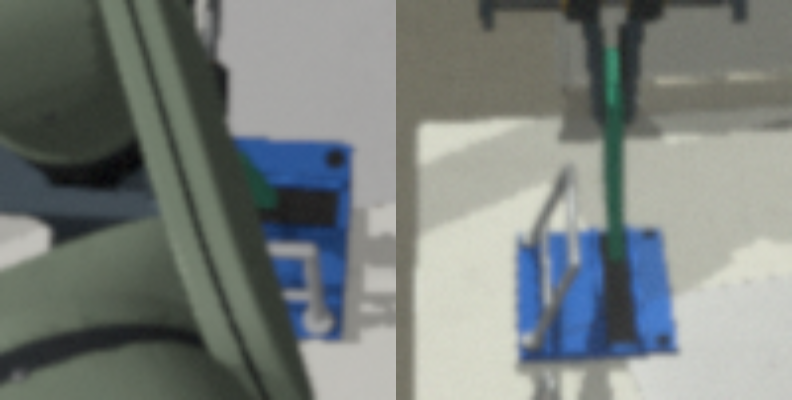

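The slab hangs over the groove: in the side crop its lower end is at (616,258), just above the black stripe, and in the top crop its lower corner (275,205) lies on the stripe. Checking the numbers.

```bash
python3 -c "
from h import *
for n,roi in (('top',(slice(150,210),slice(170,200))),('side',(slice(115,185),slice(232,256)))):
    I=cv2.imread('pics/a4%s.png'%n[0]);h=cv2.cvtColor(I,cv2.COLOR_BGR2HSV);H,S,V=[h[...,i].astype(int) for i in range(3)]
    m=np.zeros(H.shape,bool);m[roi]=1;m=lab(m&(H>65)&(H<95)&(S>70)&(V>30));v,u=np.nonzero(m)
    print(n,m.sum(),[(r,u[v==r].min(),u[v==r].max()) for r in range(v.max()-8,v.max()+1)])
    if n=='side':
        for r in (v.max()-3,v.max()-1,v.max()):
            c=(u[v==r].min()+u[v==r].max())/2; print(r,c,ray(n,[[c,r+.5]],55).round(1))
    else:
        for uv in[[u.max()+.5,v[u==u.max()].mean()]]: print(uv,ray(n,[uv],55).round(1))
e=[[483.3+5*a+np.cos(np.radians(87.3))*k,207.2+k,55] for a in(-1,1) for k in(-40,)]
print(proj('side',e).round(1),proj('top',e).round(1))
"
```

```text
top 61 [(184, np.int64(182), np.int64(185)), (185, np.int64(182), np.int64(186)), (186, np.int64(183), np.int64(187)), (187, np.int64(183), np.int64(189)), (188, np.int64(183), np.int64(189)), (189, np.int64(184), np.int64(189)), (190, np.int64(184), np.int64(189)), (191, np.int64(184), np.int64(189)), (192, np.int64(186), np.int64(188))]
[np.float64(189.5), np.float64(189.0)] [[480.4 168.6  55. ]]
side 220 [(167, np.int64(244), np.int64(246)), (168, np.int64(243), np.int64(246)), (169, np.int64(243), np.int64(246)), (170, np.int64(244), np.int64(246)), (171, np.int64(244), np.int64(247)), (172, np.int64(244), np.int64(247)), (173, np.int64(244), np.int64(247)), (174, np.int64(244), np.int64(247)), (175, np.int64(245), np.int64(245))]
172 245.5 [[484.  181.8  55. ]]
174 245.5 [[483.  172.3  55. ]]
175 245.0 [[481.2 167.7  55. ]]
[[243.3 175.7]
 [247.  175.5]] [[190.1 190.9]
 [190.2 186.2]]
```

>>> arm_command(targets=[[1,0.002,0.004,0.0,0],[1,0.002,0.004,0.02,0],[1,0.002,0.004,0.04,0],[1,0.002,0.004,0.06,0],[1,0.002,0.004,0.075,0],[1,0.002,0.004,0.083,0],[1,0.002,0.004,0.085,0],[1,0.002,0.004,0.085,0]])

```text
time_s: 5.62
ee_pos: [486.7, 208.5, 107.0]
ee_rot: [-179.7, 0.1, 87.3]
force: [-0.8, 0.6, -2.3]
gripper_width: 9.7
```

```bash
python3 -c "
from h import *
go(485.2,208,100.5,87.3)
a=[env.grab_frame(n)[:,:,::-1] for n in('top','side')]
cv2.imwrite('pics/a5.png',np.hstack([cv2.resize(a[0][140:240,120:220],(396,400)),cv2.resize(a[1][120:210,200:290],(396,400))]))
"
```

```text
t 5.62 pos [486.7 208.5 107. ] rot [-1.797e+02  1.000e-01  8.730e+01] w 9.7 F [-0.8  0.6 -2.3]
row [-0.0011 -0.003   0.013   0.    ]
```

View pics/a5.png

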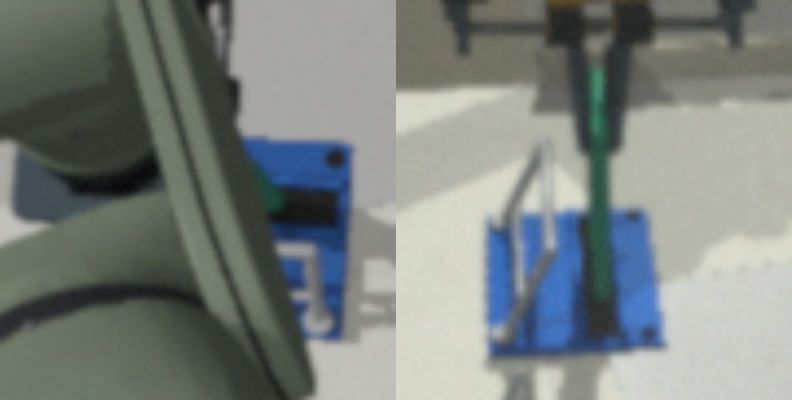

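The lower end (600,297) sits over the black groove, between the ribs. Lowering to contact.

>>> arm_command(targets=[[1,-0.001,-0.003,0.003,0],[1,-0.001,-0.003,0.006,0],[1,-0.001,-0.003,0.009,0],[1,-0.001,-0.003,0.011,0],[1,-0.001,-0.003,0.011,0],[1,-0.001,-0.003,0.011,0]])

```text
time_s: 6.22
ee_pos: [485.7, 208.2, 102.2]
ee_rot: [-179.8, 0.0, 87.3]
force: [0.5, -0.1, -2.6]
gripper_width: 9.6
```

```bash
python3 -c "
from h import *
go(485.2,208,100,87.3)
"
```

```text
t 6.22 pos [485.7 208.2 102.2] rot [-179.8    0.    87.3] w 9.6 F [ 0.5 -0.1 -2.6]
row [-0.0005 -0.0009  0.0045 -0.0001]
```

Not yet in contact (Fz still −2.6, the slab's weight). Continuing in small steps.

>>> arm_command(targets=[[1,0,0,0.002,0],[1,0,0,0.003,0],[1,0,0,0.004,0],[1,0,0,0.004,0],[1,0,0,0.004,0]])

```text
time_s: 6.63
ee_pos: [485.8, 208.3, 100.7]
ee_rot: [-179.8, 0.0, 87.3]
force: [-0.9, -1.6, 2.4]
gripper_width: 9.8
```

```bash
python3 -c "
from h import *
go(485.2,208,100,87.3)
"
```

```text
t 6.63 pos [485.8 208.3 100.7] rot [-179.8    0.    87.3] w 9.8 F [-0.9 -1.6  2.4]
row [-0.0006 -0.0011  0.0014 -0.    ]
```

Contact: Fz rose from −2.6 to +2.4 N at the same TCP height (100.7) as in the slot, so the lower edge is on the groove floor and not on a rib. Next I loosen the grip to a narrow gap. Then I walk the fingers towards the rail (tool −y), widening the gap in step so the slab tilts between them without falling.

>>> arm_command(targets=[[0.89,0,0,0,0],[0.88,0,0,0,0],[0.87,0,0,0,0],[0.86,0,0,0,0],[0.85,0,0,0,0],[0.845,0,0,0,0],[0.845,0,0,0,0]])

```text
time_s: 7.22
ee_pos: [485.8, 208.3, 100.7]
ee_rot: [-179.8, 0.0, 87.3]
force: [0.3, -0.1, 0.9]
gripper_width: 14.4
```

```bash
python3 -c "
from h import *
go(485.2,208,100,87.3)
a=[env.grab_frame(n)[:,:,::-1] for n in('top','side')]
cv2.imwrite('pics/a6.png',cv2.resize(a[1][120:210,200:290],(500,500)))
"
```

```text
t 7.22 pos [485.8 208.3 100.7] rot [-179.8    0.    87.3] w 14.4 F [ 0.3 -0.1  0.9]
row [-0.0006 -0.0011  0.0013  0.    ]
```

View pics/a6.png

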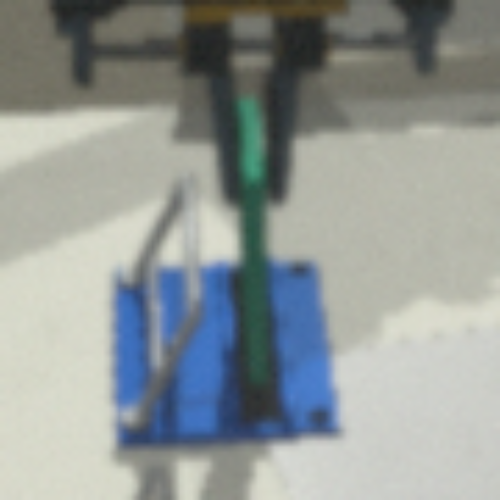

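The slab stands in the groove (lower end at (260,385) on the black floor) with clearance at both fingers. Walking it over.

>>> arm_command(targets=[[0.845,0,-0.005,0,0],[0.84,0,-0.01,0,0],[0.835,0,-0.015,0,0],[0.83,0,-0.02,0,0],[0.82,0,-0.025,0,0],[0.815,0,-0.03,0,0],[0.805,0,-0.035,0,0],[0.8,0,-0.039,0,0]])

```text
time_s: 7.98
ee_pos: [465.9, 209.2, 100.7]
ee_rot: [-179.8, 0.0, 87.3]
force: [-0.0, 0.8, 0.6]
gripper_width: 17.9
```

```bash
python3 -c "
from h import *
go(485.8-40,208.3+1.9,100.7,87.3)
a=[env.grab_frame(n)[:,:,::-1] for n in('side',)]
cv2.imwrite('pics/a7.png',cv2.resize(a[0][120:210,200:290],(500,500)))
"
```

```text
t 7.98 pos [465.9 209.2 100.7] rot [-179.8    0.    87.3] w 17.9 F [-0.   0.8  0.6]
row [ 0.0002 -0.0402  0.0001  0.0001]
```

View pics/a7.png

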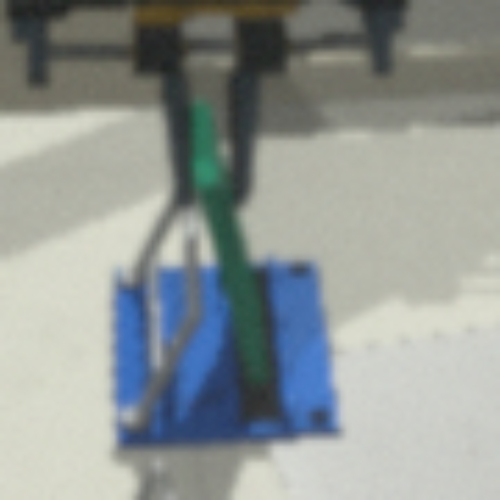

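The slab tilts about 11° between the fingers and its lower edge is still on the groove floor at (260,390). Continuing.

>>> arm_command(targets=[[0.798,0,-0.005,0,0],[0.792,0,-0.01,0,0],[0.787,0,-0.015,0,0],[0.782,0,-0.02,0,0],[0.776,0,-0.025,0,0],[0.77,0,-0.029,0,0],[0.765,0,-0.033,0,0],[0.76,0,-0.036,0,0]])

```text
time_s: 8.7
ee_pos: [447.4, 210.0, 100.8]
ee_rot: [-179.8, 0.0, 87.3]
force: [0.2, 0.0, 0.2]
gripper_width: 21.5
```

```bash
python3 -c "
from h import *
go(485.8-40,208.3+1.9,100.7,87.3)
a=[env.grab_frame(n)[:,:,::-1] for n in('side',)]
cv2.imwrite('pics/a8.png',cv2.resize(a[0][120:210,200:290],(500,500)))
"
```

```text
t 8.7 pos [447.4 210.  100.8] rot [-179.8    0.    87.3] w 21.5 F [0.2 0.  0.2]
row [ 0.0002 -0.0032  0.0002  0.0003]
```

View pics/a8.png

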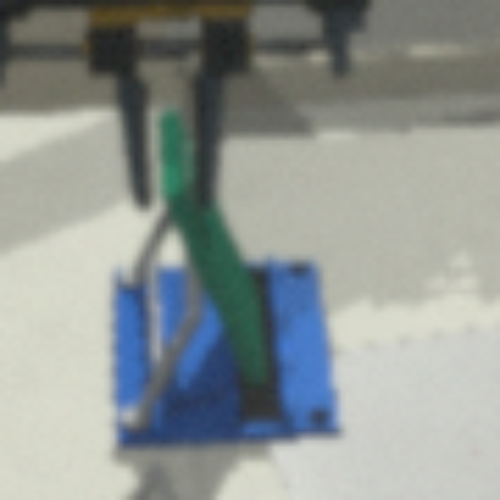

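The slab now rests on the rail: there is a gap to the rail-side finger, and its lower end is in the groove at (260,385). Opening gently, then withdrawing upward.

>>> arm_command(targets=[[0.75,0,0,0,0],[0.73,0,0,0,0],[0.71,0,0,0,0],[0.69,0,0,0,0],[0.67,0,0,0,0],[0.65,0,0,0,0],[0.65,0,0,0,0]])

```text
time_s: 9.33
ee_pos: [447.3, 210.0, 100.8]
ee_rot: [-179.8, 0.0, 87.3]
force: [-0.6, -0.2, -0.3]
gripper_width: 32.4
```

```bash
python3 -c "
from h import *
go(485.8-40,208.3+1.9,100.7,87.3)
a=[env.grab_frame(n)[:,:,::-1] for n in('side',)]
cv2.imwrite('pics/a9.png',cv2.resize(a[0][120:210,200:290],(500,500)))
"
```

```text
t 9.33 pos [447.3 210.  100.8] rot [-179.8    0.    87.3] w 32.4 F [-0.6 -0.2 -0.3]
row [ 0.0003 -0.003   0.0002  0.0003]
```

View pics/a9.png

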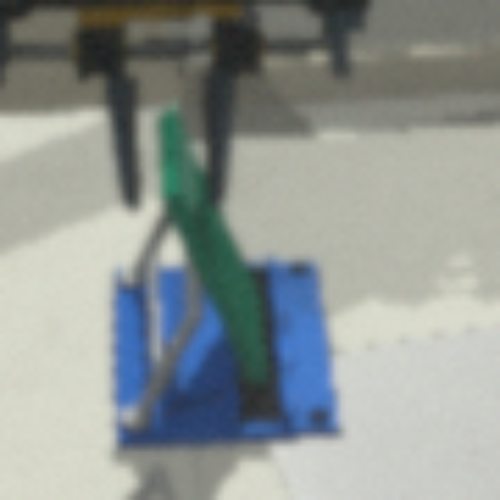

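The slab did not move as the fingers opened, so it leans on its own. Raising straight up, then moving aside.

>>> arm_command(targets=[[0.65,0,0,-0.02,0],[0.65,0,0,-0.05,0],[0.65,0,0,-0.1,0],[0.65,0,0,-0.16,0],[0.65,0,0,-0.22,0],[0.65,0,0,-0.26,0],[0.65,0,0,-0.28,0],[0.65,0,0,-0.28,0]])

```text
time_s: 10.05
ee_pos: [448.9, 210.5, 243.6]
ee_rot: [179.9, -0.1, 87.3]
force: [1.0, -0.4, 1.1]
gripper_width: 32.0
```

>>> arm_command(targets=[[0.65,-0.5,0,0,0],[0.65,-0.5,0,0,0],[0.65,-0.5,0,0,0],[0.65,-0.5,0,0,0],[0.65,-0.5,0,0,0],[0.65,-0.5,0,0,0],[0.65,-0.5,0,0,0],[0.65,-0.5,0,0,0]])

```text
time_s: 10.72
ee_pos: [436.2, -40.9, 241.6]
ee_rot: [-179.9, -0.2, 87.0]
force: [0.5, -0.2, -1.0]
gripper_width: 31.8
```

```bash
python3 -c "
from h import *
go(485.8-40,208.3+1.9,100.7,87.3)
a=[env.grab_frame(n)[:,:,::-1] for n in('top','side')]
cv2.imwrite('pics/b1t.png',a[0]);cv2.imwrite('pics/b1s.png',a[1])
cv2.imwrite('pics/b1.png',np.hstack([cv2.resize(a[0][150:240,120:220],(400,360)),cv2.resize(a[1][125:215,200:300],(400,360))]))
"
```

```text
t 10.72 pos [436.2 -40.9 241.6] rot [-179.9   -0.2   87. ] w 31.8 F [ 0.5 -0.2 -1. ]
row [ 0.5025 -0.0069  0.2819 -0.0062]
```

View pics/b1.png

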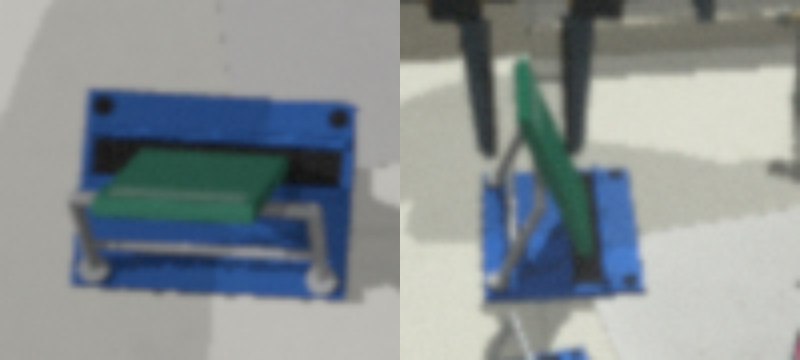

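View pics/b1s.png

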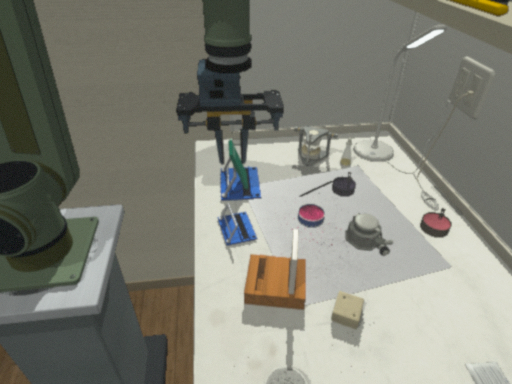

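```bash
python3 -c "
from h import *
n='top';I=cv2.imread('pics/b1t.png');h=cv2.cvtColor(I,cv2.COLOR_BGR2HSV);H,S,V=[h[...,i].astype(int) for i in range(3)]
m=np.zeros(H.shape,bool);m[170:220,130:210]=1;m=lab(m&(H>65)&(H<95)&(S>70));v,u=np.nonzero(m)
q=cv2.approxPolyDP(big(m),3,True)[:,0];print(q.tolist())
# predicted corners for slab with lean th, bottom centre at groove
xr=np.array([np.cos(np.radians(177.3)),np.sin(np.radians(177.3)),0]);yr=np.array([-xr[1],xr[0],0]);Z=np.array([0,0,1.])
g=np.array([485.3,208,8])
for th in(14,18,20,22,25):
    s,c=np.sin(np.radians(th)),np.cos(np.radians(th)); p=31-(4+62*s)/c
    B=g+p*xr; nx=c*xr-s*Z; up=s*xr+c*Z
    P=[B-10*nx*a+120*up*b+k*40*yr for (a,b) in((1,0),(0,1)) for k in(-1,1)]
    print(th,'p',round(p,1),'top',proj('top',P).round(1).tolist(),'side',proj('side',P[::2]).round(1).tolist())
"
```

```text
[[143, 202], [182, 205], [192, 190], [154, 187]]
14 p 11.4 top [[155.7, 189.3], [192.2, 191.3], [142.8, 200.8], [183.9, 203.0]] side [[243.7, 172.3], [229.1, 138.6]]
18 p 6.6 top [[155.9, 187.2], [192.3, 189.2], [142.9, 202.6], [183.9, 204.8]] side [[245.3, 172.1], [227.9, 139.4]]
20 p 4.2 top [[155.9, 186.1], [192.4, 188.1], [143.0, 203.4], [184.0, 205.6]] side [[246.1, 172.0], [227.4, 139.9]]
22 p 1.6 top [[156.0, 185.0], [192.5, 187.0], [143.1, 204.2], [184.0, 206.4]] side [[246.9, 171.8], [226.9, 140.4]]
25 p -2.3 top [[156.1, 183.3], [192.6, 185.3], [143.3, 205.2], [184.1, 207.4]] side [[248.2, 171.7], [226.3, 141.2]]
```

The measured corners fit a lean of about 18°, with both lower corners in the groove. The slab spans within the rail posts, the palette is in its slot and the gripper is about 250 mm away. Handing in.

```bash
python3 -c "
from h import *
f=env.grab_frame('top');d=np.abs(f[165:225,125:215,::-1].astype(int)-cv2.imread('pics/b1t.png')[165:225,125:215]).mean();print('diff',d,env.state()['time_s'])
env.job_done()"
```

```text
diff 1.1664814814814815 10.8667
the job is handed in; nothing more can be done
```

I moved the green slab from the block to the large blue rack, and at hand-in it was leaning on the rail by itself at about 18°. I set its lower edge on the groove floor while still holding it. Then I loosened the fingers to a narrow gap and walked the slab over onto the rail, so it never fell freely.

**Last checks:**
- **Lean and position:** in the top view the slab's corners lie within about 2 pixels of those expected for an 18–19° lean with the lower edge in the groove.
- **Stability:** it did not move when the fingers opened, nor between the last two pictures.
- **Palette:** it is still in its slot in the last side view.
- **Robot:** the gripper was about 250 mm away with force readings near zero, and the job took 10.9 s.

**Disagreement:** the two cameras differed by about 5 mm on where the slab sat along its own width at the start. It did not matter for the grip or the placing. No check failed.

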